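# Check a sample rack in at the analyser station

## Robot

A 6-joint arm with a two-finger parallel gripper is mounted at the origin on the work surface. World frame = base frame: x ahead of the robot, y to its left, z up, the work surface at z = 0. Lengths are in m, angles in rad, forces in N, time in s.
With the tool pointing down it reaches from about 0.375 to 0.925 m from the base axis. Payload 5.7 kg.
Tool frame: the origin (TCP) lies midway between the tips of the shut fingers; the grasp point (between the pads) lies 19 mm behind it; z points along the fingers, y is the line along which they close (so a half turn about z gives the same grasp; the last joint's range is limited). The gripper opens to 88 mm and grips with 3 to 60 N. Pads are 20 mm wide; open, the fingers measure 115 mm over their backs; the gripper's body (75 mm by 178 mm) begins 61 mm behind the grasp point.
Start: joints at [-1.299, 0.359, 1.51, -0, 1.272, -0.115], TCP at [0.226, -0.556, 0.223] pointing down, gripper open.
Joint ranges: [-2.97, 2.97], [-1.01, 2.36], [0.21, 2.38], [-0.96, 4.11], [0.2, 2.71], [-2.98, 2.98]. Speed limits (rad/s): [2.39, 2.39, 3.14, 3.14, 3.14, 3.14].

## Interface

Orientations are given as a unit quaternion [x, y, z, w].
In Python, from bench import move_ptp, servo_line, goto_joints, move_gripper, sleep, inverse_kinematics, capture, PlanningError, close_job, spot_in, silhouettes, current_clock, current_joint_pos, current_qvel, current_joint_torque, current_position, current_orientation, current_force, current_torque, current_finger_gap, current_grip_force gives the robot as it stands. Calls block until the motion is done:
- move_ptp(position, orientation): joint-space move of the TCP to a pose.
- servo_line(position, orientation=None, rate=0.15, contact_N=None): straight line of the TCP; orientation=None keeps the orientation; rate is the mean speed in m/s. With contact_N (N) it stops when the force on the tool has changed by that much, and returns True; else False.
- goto_joints(angles): joint-space move.
- move_gripper(opening): finger opening in m; the grip force is fixed at half the most; returns when the fingers have stopped.
- sleep(seconds).
- inverse_kinematics(position, orientation): joint angles nearest the present ones, or None.
- capture(name): name is "side" or "top" or "wrist"; returns a dict with "image" (480x640x3 uint8, blue, green, red), "range_z" (480x640 float32, m along the optical axis (not along the pixel's ray), 0 where there is no reading), "intrinsics" (3x3 intrinsics, pixels), "k1" (the pictures are not rectified: a ray, as slopes to the right and down, at radius r is drawn at 1 + k1 r^2 times it, then the intrinsics apply), "R" (3x3) and "t" (3): a world point X has camera coordinates R X + t. Camera axes: x right, y down, z forward; pixel columns grow to the right and rows downward; lengths in m; the calibration is good to about 2 mm. A picture is of the moment at which its call begins.
A pose or a line that the arm cannot do raises PlanningError and nothing moves.
- close_job(): hands the job in; it is judged then, once.
Trained networks look in the newest picture that a camera, given by its name, has taken for a name from the list of things; names that differ only in an ending like _2 or _b are one class to them, and where a whole thing is asked for, a point or a joint stands for the part that bears it (a point fixed in the world has none). Each returns a list of dicts, best first, with "conf" (0 to 1); they miss things now and then, are a little off and sometimes report something else, mostly with a low value. They report only what shows in the picture. A call takes as long as a camera call. They do not tell look-alikes from the thing itself.
- spot_in(camera, query): "xy" ([column, row] in pixels, amid what is visible of it).
- silhouettes(camera, query): "region" (480x640 bool, what is visible of it) and "xy" ([column, row] in pixels, amid what is visible of it).
Readings, each from a call of its own:
- current_clock(): time.
- current_joint_pos(): joint angles.
- current_qvel(): joint speeds.
- current_joint_torque(): joint torques, N m.
- current_position(): TCP position.
- current_orientation(): TCP orientation.
- current_force(): force on the tool from outside, world axes, zero at the start.
- current_torque(): the same for the moment, N m.
- current_finger_gap(): finger opening in m.
- current_grip_force(): force on a finger pad.
Only numpy, scipy, OpenCV 4.12 (cv2) and the standard library are available. Lean on these libraries where they do the work, as an engineer would, in place of code of your own. Each camera call takes 0.05 s, during which the arm holds its last target. There are 200 camera calls.

## Task

Push the blue sample rack along the rollers, without lifting it, until it is fully home against the back stop of the check-in bay. Only then press the keys fully down one at a time, blue, then yellow, then green, letting each spring back before the next. Never press the red key, and leave the bottle, beaker and jar alone.

Things in the scene. Friction and masses are not known exactly. Their poses are not given: they have to be found in the camera images.
- lane: Fixed station 180 mm wide (x), 576 mm long (y): a roller lane along its own +y into a bay. Origin on the bench, z up. 18 free steel rollers, tops 56 mm above the bench. Aluminium guides, 76 mm high, are 150 mm apart inside from the open end (y = -320 mm) to y = 30 mm, then funnel in to the bay.
- bay_mouth (a point): Middle of the bay's mouth at roller-top height, 90 mm along the lane's +y from its origin. The bay is 108 mm wide and 110 mm deep, between white cheeks 101 mm high, closed by a white back stop 113 mm high; open above. Axes as the lane's.
- bay_home (a point): Where the rack's origin lies when it is fully home: on the roller tops, in the middle of the lane, 75 mm short of the back stop. Its axes are the lane's; +y points into the bay.
- rack: Sample rack loose on the rollers: blue tray 100 mm wide (x), 150 mm long (y), walls 50 mm high, six fixed amber vials with white caps up to 64 mm. 0.3 to 0.6 kg. Origin at the centre of its underside, its y axis along the lane within 0.12 rad. A push of 1 to 3 N moves it. When home, its last 40 mm stick out of the bay.
- panel: Key panel, a fixed white box 76 x 262 x 40 mm high with a dark face; four square keys in a row along its own y axis, 64 mm apart, in any colour order. Origin at the centre of its underside.
- blue_key_top (a point): Centre of the top of the blue key, a square cap 32 x 32 mm in a 44 mm black surround on the panel; unpressed, its top is 64 mm above the bench and 18 mm above the surround. The point moves with the key; z up.
- blue_key (a joint): Travel of the blue key straight down in m: 0 as found (unpressed), 0.010 fully down. Moving it takes 1.5 N at first and 5 N at the bottom. A pressed key springs back only half way and stays standing about 5 mm lower than an unpressed one.
- yellow_key_top (a point): Centre of the top of the yellow key, a square cap 32 x 32 mm in a 44 mm black surround on the panel; unpressed, its top is 64 mm above the bench and 18 mm above the surround. The point moves with the key; z up.
- yellow_key (a joint): Travel of the yellow key straight down in m: 0 as found (unpressed), 0.010 fully down. Moving it takes 1.5 N at first and 5 N at the bottom. A pressed key springs back only half way and stays standing about 5 mm lower than an unpressed one.
- green_key_top (a point): Centre of the top of the green key, a square cap 32 x 32 mm in a 44 mm black surround on the panel; unpressed, its top is 64 mm above the bench and 18 mm above the surround. The point moves with the key; z up.
- green_key (a joint): Travel of the green key straight down in m: 0 as found (unpressed), 0.010 fully down. Moving it takes 1.5 N at first and 5 N at the bottom. A pressed key springs back only half way and stays standing about 5 mm lower than an unpressed one.
- red_key_top (a point): Centre of the top of the red key, a square cap 32 x 32 mm in a 44 mm black surround on the panel; unpressed, its top is 64 mm above the bench and 18 mm above the surround. The point moves with the key; z up.
- red_key (a joint): Travel of the red key straight down in m: 0 as found (unpressed), 0.010 fully down. Moving it takes 1.5 N at first and 5 N at the bottom. Not to be pressed.
- bottle: Clear reagent bottle with a blue cap, 68 mm across, 160 mm high, loose bystander. Origin at the centre of its underside.
- beaker: Empty glass beaker, 72 mm across, 85 mm high, loose bystander. Origin at the centre of its underside.
- jar: Amber jar with a white cap, 64 mm across, 90 mm high, loose bystander. Origin at the centre of its underside.
Mind the look-alikes: they are no part of the job. There is more than one size of the rack; the one meant has the size given above.

How it is judged:
On the way, in this order (a step that is already met when the one before it is completed fails the run):
1. the rack is fully home in the bay (within 6 mm of the back stop) and at rest (y of rack in the frame of bay_home above -0.006 m and z of rack in the frame of bay_home below 0.006 m and linear speed of rack below 0.02 m/s), for 0.2 s.
2. the blue key is pressed fully down (8 mm or more) (value of joint blue_key above 0.008 m), for 0.05 s.
3. the yellow key is pressed fully down (8 mm or more) (value of joint yellow_key above 0.008 m), for 0.05 s.
4. the green key is pressed fully down (8 mm or more) (value of joint green_key above 0.008 m), for 0.05 s.
At the end, for the whole second after the job is handed in: The rack stands on the rollers at rest, within 6 mm of the back stop; the blue, yellow and green keys have each been pressed and let go, and stand latched 3 to 7.5 mm down; the red key is up (under 3 mm); bottle, beaker and jar are within 30 mm of where they were (all of step 1 and value of joint blue_key between 0.003 and 0.0075 m and value of joint yellow_key between 0.003 and 0.0075 m and value of joint green_key between 0.003 and 0.0075 m and value of joint red_key below 0.003 m and distance of each of bottle, beaker, jar from where it was at the start of the episode below 0.03 m); the robot touches nothing.
It fails at once if a key is pressed while the rack is not home in the bay (y of rack in the frame of bay_home below -0.01 m and value of joint any of blue_key, yellow_key, green_key, red_key above 0.003 m).
It fails at once if the red key is pressed (value of joint red_key above 0.003 m).
It fails at once if a key is pressed before its turn (yellow before blue, green before yellow) or while an earlier one is still held down ((value of joint yellow_key above 0.003 m and (value of joint blue_key below 0.003 m or value of joint blue_key above 0.0075 m)) or (value of joint green_key above 0.003 m and (value of joint yellow_key below 0.003 m or value of joint any of yellow_key, blue_key above 0.0075 m))).
It fails at once if the rack is lifted off the rollers or tipped (z of rack in the frame of bay_home above 0.015 m or angle between rack's own z axis and vertical above 0.2 rad).
It fails at once if the bottle, beaker or jar is pushed aside (30 mm) or knocked over (distance of any of bottle, beaker, jar from where it was at the start of the episode above 0.03 m or angle between any of bottle, beaker, jar's own z axis and vertical above 0.4 rad).
It also fails if it takes over 56 s, if anything falls off the work surface, if the arm or the gripper's body presses on something with over 40 N, if the wrist force passes 120 N, or if a joint passes its speed limit or range.

## Working session

There is one attempt and no reset: what is moved stays moved. The work goes in short steps, each a Python script; the robot and the scene stay as the last script left them, time stands still between calls to the robot, and variables do not carry over. Pictures are saved under pics/ and viewed, at most 10 in all, crops included, and the job is handed in when it is done.

```bash
mkdir -p pics; cat > h.py <<'E'
import numpy as np, cv2
from bench import *
def world(c,uv,z=None):
    """pixels -> world using range (z None) or plane height z"""
    uv=np.atleast_2d(np.asarray(uv,float)); K=np.array(c["intrinsics"])
    d=(uv-K[[0,1],[2,2]])/[K[0,0],K[1,1]]
    u=d.copy()
    for _ in range(20): u=d/(1+c["k1"]*(u**2).sum(1,keepdims=True))
    ray=np.c_[u,np.ones(len(u))]; R=np.array(c["R"]);t=np.array(c["t"])
    if z is None:
        Z=c["range_z"][uv[:,1].round().astype(int),uv[:,0].round().astype(int)]
        return (ray*Z[:,None]-t)@R
    o=-R.T@t; w=ray@R
    return o+w*((z-o[2])/w[:,2])[:,None]
E
python3 - <<'E'
from h import *
for n in("top","side"):
    c=capture(n); cv2.imwrite(f"pics/{n}1.png",c["image"])
    for q in("lane","rack","panel","blue_key_top","yellow_key_top","green_key_top","red_key_top","bottle","beaker","jar"):
        for s in spot_in(n,q)[:4]:
            xy=np.array(s["xy"]); print(n,q,xy.round(),round(s["conf"],2),world(c,xy).round(3)[0])
E
```

```text
top lane [278. 243.] 0.8 [0.624 0.074 0.062]
top lane [438. 299.] 0.32 [ 0.454 -0.32   0.13 ]
top rack [336. 235.] 0.97 [ 0.636 -0.078  0.086]
top rack [297. 168.] 0.96 [0.834 0.018 0.048]
top rack [352. 309.] 0.67 [ 0.445 -0.111  0.062]
top rack [454. 193.] 0.64 [ 0.736 -0.396  0.085]
top panel [362. 315.] 0.97 [ 0.43  -0.136  0.04 ]
top panel [349. 312.] 0.56 [ 0.437 -0.103  0.065]
top panel [184. 329.] 0.44 [0.416 0.331 0.009]
top blue_key_top [351. 310.] 0.65 [ 0.442 -0.107  0.064]
top yellow_key_top [377. 307.] 0.7 [ 0.447 -0.175  0.067]
top yellow_key_top [336. 236.] 0.22 [ 0.634 -0.078  0.08 ]
top green_key_top [403. 305.] 0.44 [ 0.449 -0.242  0.064]
top green_key_top [361. 313.] 0.21 [ 0.437 -0.134  0.038]
top red_key_top [327. 310.] 0.52 [ 0.445 -0.045  0.066]
top bottle [437. 299.] 0.94 [ 0.454 -0.318  0.124]
top beaker [184. 329.] 0.76 [0.416 0.332 0.009]
top jar [360. 182.] 0.84 [ 0.774 -0.147  0.091]
side lane [308. 231.] 0.63 [0.632 0.042 0.057]
side rack [441. 408.] 0.85 [ 0.748 -0.407  0.017]
side rack [395. 225.] 0.68 [0.833 0.014 0.044]
side rack [323. 266.] 0.55 [ 0.63  -0.075  0.072]
side panel [233. 337.] 0.58 [ 0.42  -0.171  0.043]
side panel [226. 281.] 0.35 [ 0.431 -0.048  0.063]
side blue_key_top [234. 305.] 0.61 [ 0.436 -0.112  0.064]
side yellow_key_top [245. 331.] 0.77 [ 0.445 -0.179  0.066]
side yellow_key_top [252. 359.] 0.7 [ 0.446 -0.238  0.065]
side green_key_top [251. 356.] 0.76 [ 0.445 -0.232  0.066]
side green_key_top [227. 281.] 0.74 [ 0.433 -0.05   0.065]
side green_key_top [404. 284.] 0.45 [ 0.772 -0.167  0.072]
side red_key_top [227. 282.] 0.63 [ 0.432 -0.053  0.065]
side red_key_top [406. 285.] 0.4 [ 0.776 -0.172  0.072]
side bottle [278. 406.] 0.95 [ 0.465 -0.358  0.112]
side bottle [227. 282.] 0.56 [ 0.433 -0.054  0.064]
side beaker [194. 177.] 0.85 [0.412 0.28  0.076]
side jar [406. 285.] 0.89 [ 0.775 -0.171  0.072]
```

View pics/top1.png

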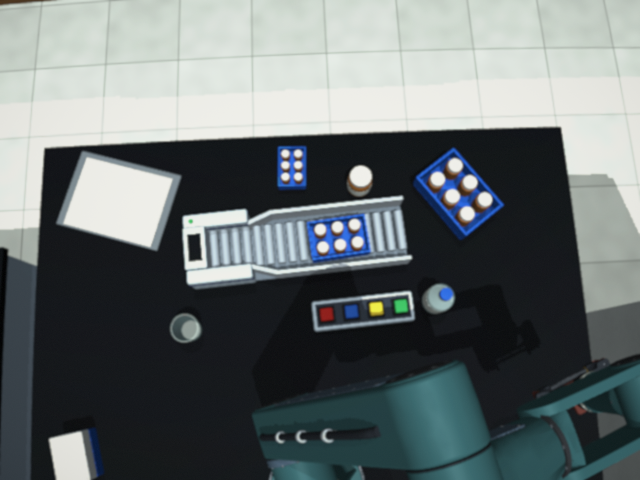

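```bash
python3 -c "
import cv2
a=cv2.imread('pics/top1.png')
cv2.imwrite('pics/crop1.png',cv2.resize(a[140:350,190:490],None,fx=2.6,fy=2.6,interpolation=3))"
```

```text
(no output)
```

View pics/crop1.png

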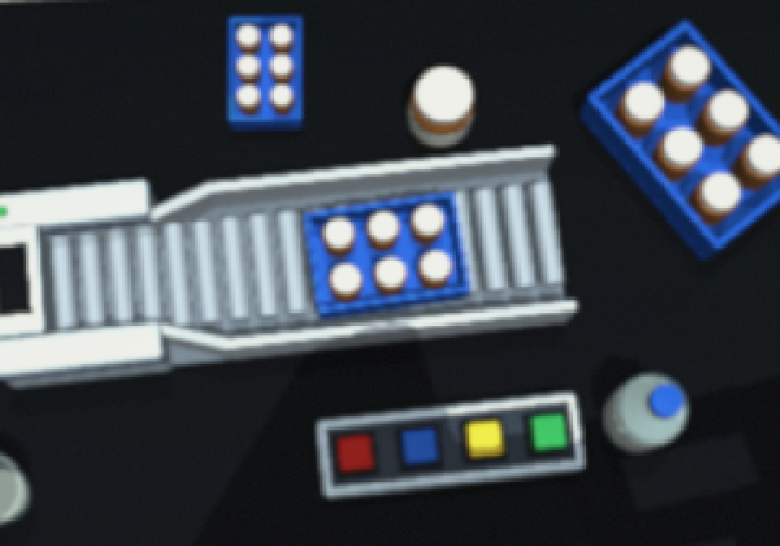

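Rack candidates are (336,235) on the rollers, (291,167) a small one on the bench and (458,193) a large one on the bench. The crop shows the one on the rollers is the one meant, and I'll check its size in numbers. The keys from left to right are red (327,313), blue (351,311), yellow (376,308) and green (401,306). The bottle stands close by at (438,298).

```bash
cat >> h.py <<'E'
def cloud(n,win=None):
    c=capture(n); v,u=np.mgrid[0:480,0:640]; uv=np.c_[u.ravel(),v.ravel()]
    P=world(c,uv); ok=c["range_z"].ravel()>0
    return c,P.reshape(480,640,3),ok.reshape(480,640)
def rect(P):
    (c,s,a)=cv2.minAreaRect(P[:,:2].astype(np.float32)); return np.round(c,4),np.round(s,4),round(a,2)
E
python3 - <<'E'
from h import *
c,P,ok=cloud("top")
hsv=cv2.cvtColor(c["image"],cv2.COLOR_BGR2HSV); x,y,z=P[...,0],P[...,1],P[...,2]
for s in silhouettes("top","rack"):
    m=s["region"]&ok; r=P[m]; print("rack",np.round(s["xy"]),round(s["conf"],2),rect(r[r[:,2]>.03]),"z",np.percentile(r[:,2],[50,98]).round(3))
lane=ok&(x>.5)&(x<.75)&(y>-.3)&(y<.4)
m=lane&(z>.09)&(y>.04); print("bay",rect(P[m]))
wh=lane&(z>.107)&(y>.1); print("stop",rect(P[wh]),np.sum(wh))
m2=lane&(z>.02); print("lane",rect(P[m2]))
# blue rack rim: known height 0.106
blue=(hsv[...,0]>100)&(hsv[...,0]<128)&(hsv[...,1]>120)&lane
v,u=np.nonzero(blue); W=world(c,np.c_[u,v],.106); print("rackblue@.106",rect(W))
mm=lane&(z>.066)&(z<.085)&(y<.0)
for lo,hi in((.5,.64),(.64,.75)):
    k=mm&(x>lo)&(x<hi)&~blue; q=P[k]; 
    if len(q)>20: f=np.polyfit(q[:,1],q[:,0],1); print("guide",lo,f,len(q),q[:,1].min(),q[:,1].max())
for q,zz in(("panel",None),("bottle",None),("jar",None),("beaker",None),("lane",None)):
    for s in silhouettes("top",q)[:1]: print(q,rect(P[s["region"]&ok]),s["conf"])
for n in("blue","yellow","green","red"):
    s=silhouettes("top",n+"_key_top")
    for k in s[:2]: print(n,np.round(k["xy"]),round(k["conf"],2),k["region"].sum(),world(c,k["xy"],.064).round(4))
for nm,l,h,V in(("yellow",20,35,150),("green",45,80,100),("blue",100,128,50),("red",0,8,60)):
    k=(hsv[...,0]>=l)&(hsv[...,0]<=h)&(hsv[...,1]>120)&(hsv[...,2]>V)&(x>.38)&(x<.5)&(y>-.28)&(y<0)&(z>.055)
    v,u=np.nonzero(k); W=world(c,np.c_[u,v],.064); print(nm,len(v),rect(W))
c,P,ok=cloud("side")
for q in("bottle",):
    for s in silhouettes("side",q)[:1]:
        r=P[s["region"]&ok]; print("side",q,r.min(0).round(3),r.max(0).round(3))
cv2.imwrite("pics/side1b.png",c["image"])
E
```

```text
rack [334. 236.] 0.83 (array([ 0.6341, -0.0853]), array([0.1167, 0.1585]), 6.03) z [0.096 0.125]
rack [295. 169.] 0.76 (array([0.8434, 0.0318]), array([0.0692, 0.1141]), 88.58) z [0.031 0.054]
rack [459. 192.] 0.63 (array([ 0.7452, -0.4123]), array([0.2048, 0.1409]), 36.1) z [0.06  0.093]
rack [375. 306.] 0.22 (array([ 0.443 , -0.1716]), array([0.0307, 0.0337]), 3.46) z [0.065 0.073]
bay (array([0.6168, 0.2276]), array([0.1826, 0.1689]), 4.18)
stop (array([0.6144, 0.2296]), array([0.1765, 0.1649]), 2.59) 1061
lane (array([0.6313, 0.024 ]), array([0.1832, 0.5771]), 4.17)
rackblue@.106 (array([ 0.6242, -0.0814]), array([0.1095, 0.1509]), 6.38)
guide 0.5 [-0.00331571  0.57006172] 547 -0.26977083796655704 -4.934844797729887e-05
guide 0.64 [-0.10920553  0.70059871] 521 -0.25793528301371604 -0.0005041760459926547
panel (array([ 0.4458, -0.1721]), array([0.0369, 0.0354]), 1.2) 0.71
bottle (array([ 0.4595, -0.3306]), array([0.0651, 0.0647]), 82.86) 0.75
jar (array([ 0.7864, -0.1484]), array([0.0591, 0.0602]), 43.37) 0.94
beaker (array([0.414 , 0.3142]), array([0.0695, 0.068 ]), 87.89) 0.7
lane (array([0.6429, 0.0367]), array([0.2087, 0.6054]), 4.05) 0.9
blue [350. 314.] 0.55 155 [[ 0.4337 -0.1046  0.064 ]]
yellow [378. 305.] 0.66 176 [[ 0.4525 -0.1763  0.064 ]]
green [398. 307.] 0.56 137 [[ 0.4452 -0.2293  0.064 ]]
green [350. 312.] 0.38 154 [[ 0.4362 -0.1058  0.064 ]]
red [328. 313.] 0.59 155 [[ 0.4385 -0.0498  0.064 ]]
yellow 139 (array([ 0.4449, -0.1709]), array([0.0294, 0.0308]), 4.6)
green 160 (array([ 0.4477, -0.2358]), array([0.0325, 0.0339]), 3.7)
blue 158 (array([ 0.4395, -0.1064]), array([0.0319, 0.032 ]), 4.56)
red 156 (array([ 0.4339, -0.0434]), array([0.0306, 0.0331]), 87.52)
side bottle [ 0.428 -0.367 -0.   ] [ 0.504 -0.287  0.165]
```

View pics/side1.png

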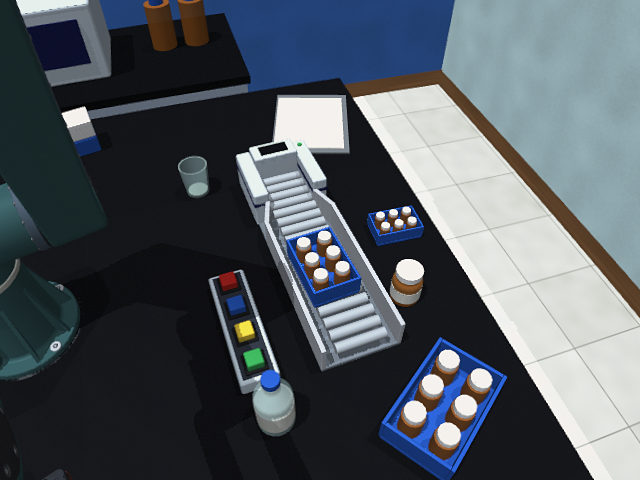

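```bash
cat >> h.py <<'E'
from scipy.spatial.transform import Rotation as Rn
YAW=0.0728; O=np.array([.629,.0559])
def quat(s=1,yaw=YAW):
    y=s*np.array([np.cos(yaw),np.sin(yaw),0]); z=np.array([0,0,-1.]); return Rn.from_matrix(np.c_[np.cross(y,z),y,z]).as_quat()
def L(lx,ly,z):
    c,s=np.cos(YAW),np.sin(YAW); return np.array([O[0]+c*lx-s*ly,O[1]+s*lx+c*ly,z])
E
python3 - <<'E'
from h import *
print(current_clock(), Rn.from_quat(current_orientation()).as_matrix().round(2).tolist())
for s in(1,-1):
    for p in(L(-.005,-.26,.25),L(0,.05,.074),[.4477,-.2358,.06]): print(s,np.round(inverse_kinematics(p,quat(s)),2))
E
```

```text
1.75 [[0.93, 0.38, -0.0], [0.38, -0.93, 0.0], [0.0, -0.0, -1.0]]
1 [-0.41  0.45  1.3  -0.    1.39 -0.48]
1 [ 0.06  0.56  1.58 -0.    1.   -0.01]
1 [-0.62  0.44  1.88 -0.    0.82 -0.69]
-1 [-0.41  0.45  1.3  -0.    1.39  2.66]Traceback (most recent call last):
  File "<stdin>", line 4, in <module>
    return _wrapfunc(a, 'round', decimals=decimals, out=out)
    return _wrapit(obj, method, *args, **kwds)
    result = getattr(arr, method)(*args, **kwds)
TypeError: unsupported operand type(s) for *: 'NoneType' and 'float'
```

```bash
python3 - <<'E'
from h import *
q=quat()
p=np.array(current_position()); servo_line([p[0],p[1],.28],rate=.2)
move_ptp(L(-.005,-.26,.28),q)
move_gripper(.05)
f0=np.array(current_force())
print("down",servo_line(L(-.005,-.26,.074),q,rate=.1,contact_N=6))
print("push1",servo_line(L(-.003,-.03,.074),q,rate=.05,contact_N=12),current_position(),np.array(current_force())-f0)
c=capture("top"); cv2.imwrite("pics/t2.png",cv2.resize(c["image"][170:330,160:460],None,fx=2.6,fy=2.6)); print(current_clock())
E
```

```text
down False
push1 True [ 0.63414793 -0.01841609  0.07476597] [-0.85446681 -0.13109728 -0.16506122]
10.3917
```

View pics/t2.png

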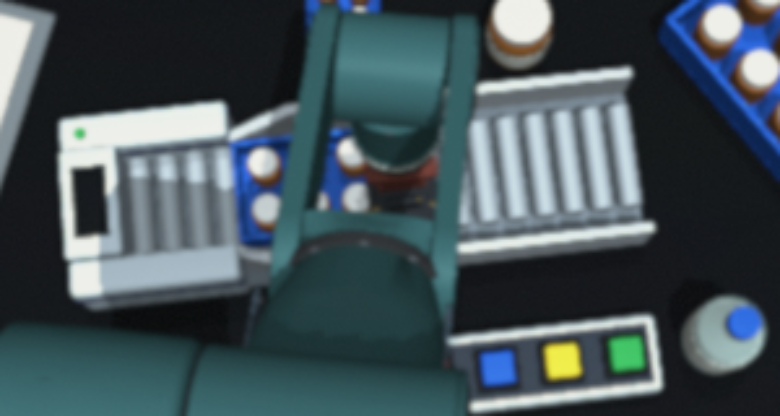

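The rack's front edge, at crop x≈235, is at the bay mouth and lined up with it. The stop was only a funnel bump, so I'll push on slowly.

```bash
python3 - <<'E'
from h import *
q=quat(); f0=np.array(current_force())
for i in range(6):
    r=servo_line(L(0,.052,.074),q,rate=.03,contact_N=15)
    p=np.array(current_position())[:2]-O; ly=-np.sin(YAW)*p[0]+np.cos(YAW)*p[1]
    print(r,ly.round(4),(np.array(current_force())-f0).round(1),current_clock())
    if not r or ly>.035: break
c,P,ok=cloud("top"); cv2.imwrite("pics/t3.png",cv2.resize(c["image"][170:330,160:460],None,fx=2.6,fy=2.6))
E
```

```text
True 0.0383 [ 1.5 -0.9  0.9] 13.725
```

View pics/t3.png

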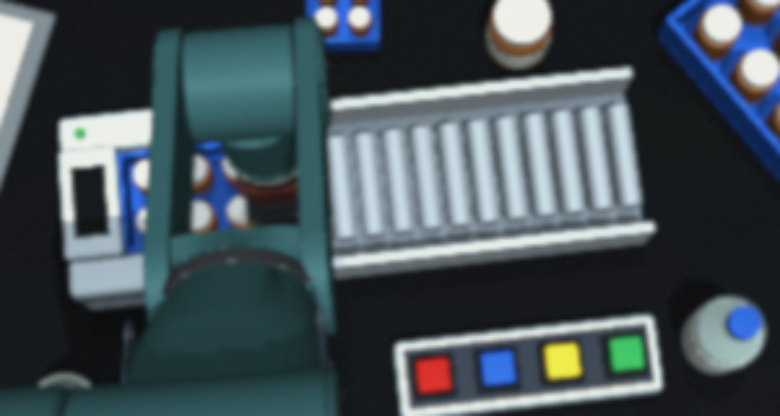

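The rack front is against the stop at crop x≈118. A gentle second push will catch any rebound, then I'll back off and measure.

```bash
python3 - <<'E'
from h import *
q=quat()
def ly():
    p=np.array(current_position())[:2]-O; return round(-np.sin(YAW)*p[0]+np.cos(YAW)*p[1],4)
print(servo_line(L(0,.055,.074),q,rate=.015,contact_N=15),ly(),np.round(current_force(),1))
sleep(.3); print(ly(),np.round(current_force(),1))
servo_line(L(0,-.0,.074),q,rate=.06)
servo_line(L(0,-.03,.26),q,rate=.2)
move_gripper(0)
move_ptp([.436,-.14,.26],q)
c,P,ok=cloud("top"); cv2.imwrite("pics/t4.png",cv2.resize(c["image"][170:330,160:460],None,fx=2.6,fy=2.6))
hsv=cv2.cvtColor(c["image"],cv2.COLOR_BGR2HSV)
x,y=P[...,0],P[...,1]
b=(hsv[...,0]>100)&(hsv[...,0]<128)&(hsv[...,1]>120)&(x>.53)&(x<.72)&(y>-.05)&(y<.25)
v,u=np.nonzero(b); W=world(c,np.c_[u,v],.106); print(rect(W)); d=(W[:,:2]-O)@[-np.sin(YAW),np.cos(YAW)]; print("ly range",d.min(),d.max(),current_clock())
E
```

```text
True 0.0382 [ 0.9 -0.7  1.3]
0.0381 [ 0.8 -1.3  1.1]
(array([0.6177, 0.1766]), array([0.1075, 0.1482]), 1.74)
ly range 0.04839179297544079 0.19739055325158958 18.375
```

View pics/t4.png

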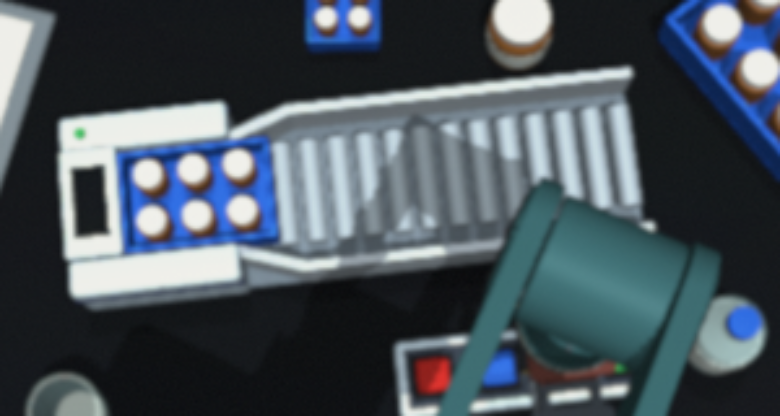

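The front upper corner touches the stop, while the lower corner near (130,250) may have a small gap. I'll measure the yaw and origin from the caps.

```bash
cat >> h.py <<'E'
def caps():
    c=capture("top"); im=c["image"]; hsv=cv2.cvtColor(im,cv2.COLOR_BGR2HSV)
    w=((hsv[...,1]<60)&(hsv[...,2]>150)).astype(np.uint8)
    n,l,s,ce=cv2.connectedComponentsWithStats(w); out=[]
    for i in range(1,n):
        if 60<s[i,4]<350:
            X=world(c,ce[i],.12)[0]
            if .57<X[0]<.68 and -.2<X[1]<.25: out.append(X[:2])
    out=np.array(out); ctr=out.mean(0); cl=(out-O)@np.array([[np.cos(YAW),-np.sin(YAW)],[np.sin(YAW),np.cos(YAW)]])
    return c,cl
E
python3 - <<'E'
from h import *
c,cl=caps(); print(cl.round(4).tolist(),cl.mean(0))
hsv=cv2.cvtColor(c["image"],cv2.COLOR_BGR2HSV)
cv2.imwrite("pics/t5.png",cv2.resize(c["image"][215:275,180:280],None,fx=7.5,fy=7.5,interpolation=2))
E
```

```text
[[-0.0058, -0.2394], [0.0068, -0.1841], [0.0042, -0.2114], [0.0054, -0.1563], [0.0018, -0.1289], [-0.0161, -0.0743], [0.0198, 0.0799], [0.0198, 0.1239], [0.0198, 0.1677], [-0.0264, 0.0798], [-0.0261, 0.1236], [-0.0266, 0.1678]] [-0.001946   -0.02098257]
```

View pics/t5.png

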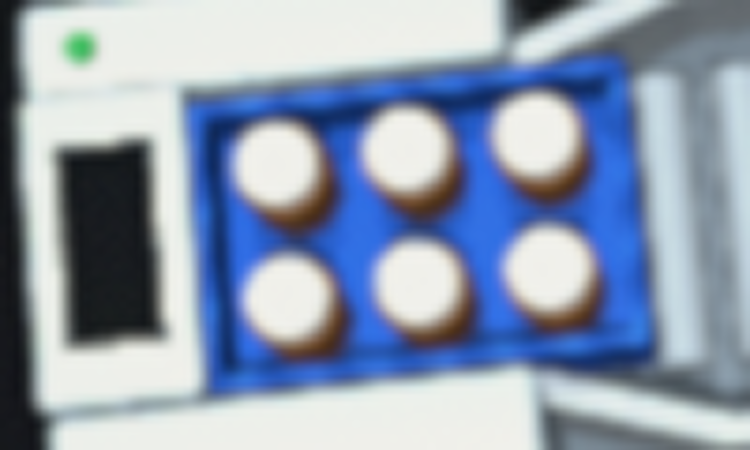

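The cap grid is square to the lane and its centre is at 0.1238 m along it, against 0.125 m for home. The rack sits flush and home, so now the keys.

```bash
python3 - <<'E'
from h import *
q=quat()
move_gripper(0)
for n,p in(("blue",(.4392,-.1071)),("yellow",(.4438,-.171)),("green",(.4484,-.2348))):
    servo_line([*p,.11],q,rate=.12)
    servo_line([*p,.07],rate=.08)
    f0=np.array(current_force())
    r=servo_line([*p,.0515],rate=.015,contact_N=9)
    z=current_position()[2]; f=(np.array(current_force())-f0).round(1); sleep(.2)
    print(n,r,round(z,4),f,round(current_position()[2],4),(np.array(current_force())-f0).round(1),current_clock())
    servo_line([*p,.11],rate=.08); sleep(.2)
    if not r: print("no bottom felt"); break
E
```

```text
blue True 0.0543 [-1.1 -0.6  7. ] 0.0543 [-1.  -0.4  6.9] 21.9
yellow True 0.0543 [-0.3  0.7  6.6] 0.0544 [-1.1  0.6  5.3] 25.4583
green True 0.0543 [-1.   1.1  6.9] 0.0543 [-0.3  1.3  7. ] 29.025
```

All three keys bottomed out at about 10 mm of travel. I'll move clear and check the result.

```bash
python3 - <<'E'
from h import *
p=current_position(); servo_line([p[0],p[1],.28],rate=.15)
move_ptp([.3,-.5,.3],quat())
c,P,ok=cloud("top"); cv2.imwrite("pics/t6.png",c["image"])
for n,p in(("red",(.4346,-.0434)),("blue",(.4392,-.1071)),("yellow",(.4438,-.171)),("green",(.4484,-.2348))):
    m=ok&(np.hypot(P[...,0]-p[0],P[...,1]-p[1])<.011); print(n,np.median(P[m][:,2]).round(4),m.sum())
_,cl=caps(); cl=cl[cl[:,1]>.06]; print(cl.mean(0),len(cl))
for q in("bottle","jar","beaker"):
    for s in silhouettes("top",q)[:1]: print(q,rect(P[s["region"]&ok]))
print(current_clock())
E
```

```text
red 0.0656 58
blue 0.0599 57
yellow 0.0601 56
green 0.0602 54
[-0.00323174  0.12378077] 6
bottle (array([ 0.4679, -0.3456]), array([0.076 , 0.0981]), 24.72)
jar (array([ 0.8044, -0.1498]), array([0.0628, 0.0949]), 82.25)
beaker (array([0.414 , 0.3145]), array([0.0681, 0.0677]), 87.52)
32.775
```

View pics/t6.png

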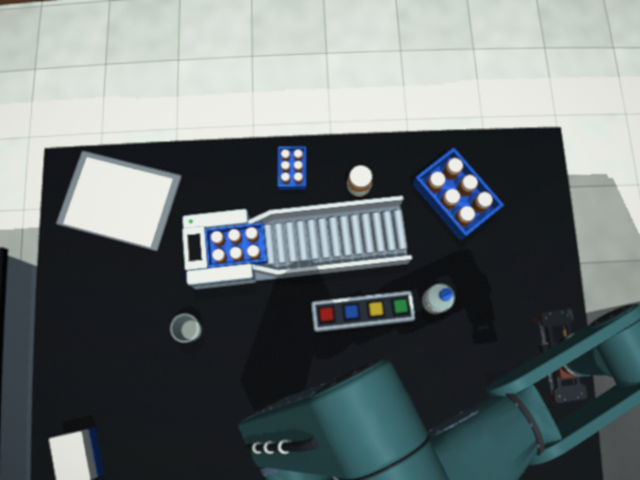

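The rack is home at (235,243), blue, yellow and green are latched about 5 mm down, and red is up. The bottle (438,298), jar (360,180) and beaker (185,328) have not moved.

```bash
python3 -c "
from bench import *
print(close_job())"
```

```text
the job is handed in; nothing more can be done
None
```

Job handed in at about 33 s on the robot's clock: the rack is home against the back stop, blue, yellow and green were pressed in order and stand latched, and the red key, bottle, beaker and jar were left alone; no verdict was returned.

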